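# Load the sloped carton rack and square the stack

### The job

Stack the three tile cartons lying flat on the sloping rack, the longest at the bottom, then the middle one, the shortest on top, each with its short end leaning right back against the backstop and its length running up the slope. Then slide the spring-loaded squaring pusher all the way to its stop, so that it shoves the cartons up against the side fence, and let go of it there so that it snaps back by itself. Leave the jar and glaze pots that stand among the cartons where they are.

Things in the scene. Friction and masses are not known exactly. Their poses are not given: they have to be found in the camera images.
- deck: sloping plywood deck of the fixed rack, tilted 0.45 rad (26 deg); place and heading vary. Origin: inside corner of floor, backstop and fence, 28 mm above the table. x: level along the backstop, pointing out through the fence; y: in the floor, pointing UP the slope away from the backstop; z: square to the floor, up and leaning over the backstop. Deck mm below are in these axes.
- rack_floor (a point): middle of the rack's floor, at deck (-61, 65, 0) mm. The free floor is deck x -122 (pusher at rest) to 0 (fence), y 0 to 130, at z = 0.
- rack_backstop (a point): top edge of the backstop, inside face, at deck (-61, 0, 66) mm. The backstop is the plane deck y = 0, 66 mm tall, 8 mm thick, along the whole floor.
- rack_fence (a point): top of the side fence, inside face, at deck (0, 52, 60) mm. The fence is the plane deck x = 0, y 0 to 105, 60 mm tall, 8 mm thick. Cartons pushed against it have their centres at deck x = -28.
- pusher (a joint): travel of the squaring pusher along deck +x, m: 0 at rest (plate face at deck x = -122 mm), 0.064 at its hard stop (face at -58 mm: carton width plus 2 mm to the fence). A spring drives it back to 0: 2.4 N at rest, 5 N at the stop, plus up to about 5 N to move the cartons. Plate: deck y 12 to 60, z 5 to 60 mm.
- pusher_grip (a point): centre of the pusher's upright black grip block, 24 (deck x) x 20 (deck y) x 60 mm (deck z), free at both sides in deck y and at its outer face; at rest at deck (-250, 36, 46) mm; moves with the pusher. A 10 mm rod joins it to the plate through a dark guide block: outer face at deck x = -149, top at deck z = 56 mm.
- carton_long_c (a point): centre of the longest plain cardboard tile carton (pale tape strip along its top), 56 x 110 x 28 mm, 28 mm high as it lies; starts flat on the table. Its axes: x across the 56 mm width (grip it here), y along the 110 mm length, z up through its top. Either way round is equal.
- carton_mid_c (a point): centre of the middle plain cardboard tile carton (pale tape strip along its top), 56 x 92 x 26 mm, 26 mm high as it lies; starts flat on the table. Its axes: x across the 56 mm width (grip it here), y along the 92 mm length, z up through its top. Either way round is equal.
- carton_short_c (a point): centre of the shortest plain cardboard tile carton (pale tape strip along its top), 56 x 74 x 24 mm, 24 mm high as it lies; starts flat on the table. Its axes: x across the 56 mm width (grip it here), y along the 74 mm length, z up through its top. Either way round is equal.
- pot_a_c (a point): centre of a loose small lidded glaze pot, 48 mm across, 53 mm tall: bystander among the cartons, leave alone
- pot_b_c (a point): centre of a second loose small glaze pot, 48 mm across, 53 mm tall: bystander among the cartons and beside the rack, leave alone
- jar_tall_c (a point): centre of a loose lidded jar, 68 mm across, 102 mm tall: bystander at the back, leave alone
- banding_wheel: fixed turntable to the left, about 180 mm across, with a small vase on it, about 150 mm tall in all: obstacle. Other things near: bottles and jars along the back edge of the table (up to 240 mm tall, at the left back)
There are look-alikes about, which are no part of the job. Leave any green look-alike of the part that bears carton_short_c alone.

How it is judged:
By the outcome, as a careful person would: the job done as asked, in the order asked, and still so for the second after the job is handed in, with the robot touching nothing.
It also fails if it takes over 72 s, if anything falls off the work surface, if the arm or the gripper's body presses on something with over 40 N, if the wrist force passes 120 N, or if a joint passes its speed limit or range.

### The arm

A 6-joint arm with a two-finger parallel gripper is mounted at the origin on the work surface; the furniture and walls round the work are solid. World frame = base frame: x ahead of the robot, y to its left, z up, the work surface at z = 0. Lengths are in m, angles in rad, forces in N, time in s.
With the tool pointing down it reaches from about 0.375 to 0.9 m from the base axis. Payload 3.1 kg.
Tool frame: the origin (TCP) lies midway between the tips of the shut fingers; the grasp point (between the pads) lies bot.pinch_z behind it (bot.pinch_z is the distance from the TCP to the grasp point, in m); x points along the fingers, y is the direction in which the jaws open and shut, and the axes are right-handed (so a half turn about x gives the same grasp; the last joint's range is limited). The gripper opens to 85 mm and grips with 20 to 120 N. Pads are 22 mm wide; open, the fingers measure 114 mm over their backs; the gripper's body (76 mm by 85 mm) begins 54 mm behind the grasp point. The pads swing forward as they close: fully open they stand 13 mm farther back than shut.
Start: joints at [-1.502, 0.527, 1.433, -0, 1.181, -0.178], TCP at [0.153, -0.606, 0.231] pointing down, gripper open.
Joint ranges: [-3.08, 3.08], [-0.75, 2.2], [0.22, 2.44], [-1.43, 4.57], [0, 2.65], [-2.85, 2.85]. Speed limits (rad/s): [2.79, 2.79, 3.14, 3.14, 3.14, 3.14].

### API

Orientations are given as a 3x3 rotation matrix whose columns are the frame's x, y, z axes.
In Python, from cell import bot gives the robot as it stands.
- The arm moves only by the tool carry_out, never from a script. Its argument "rows" is a list of rows, each a list of 7 numbers: the turn, a rotation vector about the tool's x, y, z in rad, then the shift along the tool's x, y, z in mm, then the opening in per cent of the stroke, from 0 (shut) to 100 (fully open). A call has 1 to 10 rows; each row is the pose to reach, as a shift and turn from the pose commanded when the call began, along the tool's axes at that moment; what a row does not reach only later rows make up. A row lasts 1/10 s, in which the tool goes at most 50 mm and 8.59 degrees, less where a joint would pass 70% of its speed; a pose out of reach is approached as far as the arm can. A call with a gripper value outside its range is refused whole. The fingers move at their own pace and stop on an object; "grip_force" is the grip in N (left out, the last holds). Time passes only in rows, so rows that repeat a pose let the fingers close. It gives the time, the measured TCP pose, the force and the opening at its end, in the units of the state.
- bot.sense(): the state, without advancing time (a new reading comes with each control period).
- bot.snapshot(name): name is "side" or "top"; returns (picture, depth): 420x560x3 uint8, red, green, blue; 420x560 float32, m along the optical axis (not along the pixel's ray), 0 where there is no reading.
- bot.camera_info(name): a dict with "K" (3x3 intrinsics, pixels), "camera_from_world" (4x4, takes a point from world to camera coordinates). Camera axes: x right, y down, z forward; pixel columns grow to the right and rows downward; lengths in m; the calibration is good to about 2 mm. A picture is of the moment at which its call begins. camera_info takes no time and is no camera call.
- bot.hand_in(): hands the job in, once; it reports no verdict.
Trained networks look in the newest picture that a camera, given by its name, has taken for a name from the list of things; names that differ only in an ending like _2 or _b are one class to them, and where a whole thing is asked for, a point or a joint stands for the part that bears it (a point fixed in the world has none). Each returns a list of dicts, best first, with "score" (0 to 1); they miss things now and then, are a little off and sometimes report something else, mostly with a low value. They report only what shows in the picture. A call takes as long as a camera call. They do not tell look-alikes from the thing itself.
- bot.boxes_of(query, camera): "xyz" ([x, y, z] in m, in world coordinates, good to about 4 mm: the middle of the surface that is visible of it).
The state is a dict: "time": time; "joint_positions": joint angles; "qd": joint speeds; "tau": joint torques, N m; "tcp_pos": TCP position; "orientation": TCP orientation; "force": force on the tool from outside, world axes, zero at the start; "wrist_torque": the same for the moment, N m; "gripper_width": finger opening in m.
Only numpy, scipy, OpenCV 4.12 (cv2) and the standard library are available. Lean on these libraries where they do the work, as an engineer would, in place of code of your own. Each camera call takes 0.05 s, during which the arm holds its last target. There are 200 camera calls.

## Working session

There is one attempt and no reset: what is moved stays moved. The work goes in short steps, Python scripts to look and compute and a tool call to move; the robot and the scene stay as the last step left them, time stands still between calls to the robot, and variables do not carry over. Pictures are saved under pics/ and viewed, about 8 in all and at most 12, crops included, and the job is handed in when it is done.

Besides the shell and the picture viewer there is one more tool, called after "Call:" by a JSON object that holds its "method" and its "body", one argument or row to a line. carry_out: Moves the arm, as the interface text tells. Its arguments: {"type":"object","properties":{"rows":{"type":"array"},"grip_force":{"type":"number"}},"required":["rows"]}

```bash
ls; mkdir -p pics
python3 - <<'E'
from cell import bot
import cv2,numpy as np
s=bot.sense();print({k:np.round(v,3).tolist() for k,v in s.items()},bot.pinch_z)
for c in("top","side"):
    p,d=bot.snapshot(c);cv2.imwrite(f"pics/{c}0.png",p[:,:,::-1]);np.save(f"pics/{c}0d.npy",d)
    i=bot.camera_info(c);print(c,np.round(i["K"],1).tolist(),np.round(i["camera_from_world"],3).tolist())
    for q in["carton_long_c","carton_mid_c","carton_short_c","pot_a_c","jar_tall_c","pusher_grip","pusher","deck","banding_wheel"]:
        try: print(q,[(np.round(b["xyz"],3).tolist(),round(b["score"],2)) for b in bot.boxes_of(q,c)])
        except Exception as e: print(q,e)
E
```

```text
pics
{'time': 0.0, 'joint_positions': [-1.501, 0.528, 1.434, -0.0, 1.181, -0.179], 'qd': [-0.0, 0.0, 0.001, 0.001, 0.001, 0.002], 'tau': [-0.002, -44.236, -17.803, -0.001, 0.008, 0.0], 'tcp_pos': [0.153, -0.605, 0.23], 'orientation': [[-0.0, 0.245, -0.969], [0.002, -0.969, -0.245], [-1.0, -0.002, -0.0]], 'force': [-1.227, -0.685, -0.192], 'wrist_torque': [0.017, -0.08, -0.008], 'gripper_width': 0.085} 0.0187
top [[496.0, 0.0, 279.9], [0.0, 496.0, 213.7], [0.0, 0.0, 1.0]] [[-0.422, -0.906, -0.005, 0.188], [-0.793, 0.372, -0.483, 0.461], [0.44, -0.2, -0.876, 1.442], [0.0, 0.0, 0.0, 1.0]]
carton_long_c [([0.644, 0.071, 0.025], 0.66)]
carton_mid_c [([0.435, 0.093, 0.032], 0.64), ([0.441, -0.045, 0.021], 0.47)]
carton_short_c [([0.443, -0.044, 0.021], 0.91), ([0.297, 0.368, 0.025], 0.74), ([0.554, -0.068, 0.054], 0.32)]
pot_a_c [([0.534, 0.054, 0.052], 0.51)]
jar_tall_c [([0.677, -0.074, 0.078], 0.91)]
pusher_grip []
pusher [([0.536, -0.297, 0.088], 0.46)]
deck [([0.608, -0.276, 0.065], 0.71)]
banding_wheel []
side [[529.9, 0.0, 283.3], [0.0, 529.9, 204.7], [0.0, 0.0, 1.0]] [[-0.581, 0.814, 0.001, 0.325], [0.598, 0.428, -0.678, -0.234], [-0.552, -0.393, -0.735, 1.749], [0.0, 0.0, 0.0, 1.0]]
carton_long_c [([0.657, 0.073, 0.028], 0.65)]
carton_mid_c [([0.445, 0.103, 0.026], 0.96), ([0.589, -0.285, 0.069], 0.72)]
carton_short_c [([0.449, -0.05, 0.024], 0.94), ([0.305, 0.367, 0.025], 0.69), ([0.589, -0.284, 0.072], 0.37)]
pot_a_c [([0.551, 0.056, 0.053], 0.57)]
jar_tall_c [([0.707, -0.068, 0.074], 0.71)]
pusher_grip [([0.502, -0.321, 0.085], 0.58)]
pusher [([0.504, -0.32, 0.084], 0.63), ([0.55, 0.057, 0.052], 0.6)]
deck [([0.588, -0.288, 0.07], 0.27)]
banding_wheel [([0.503, -0.329, 0.083], 0.39)]
```

View pics/top0.png

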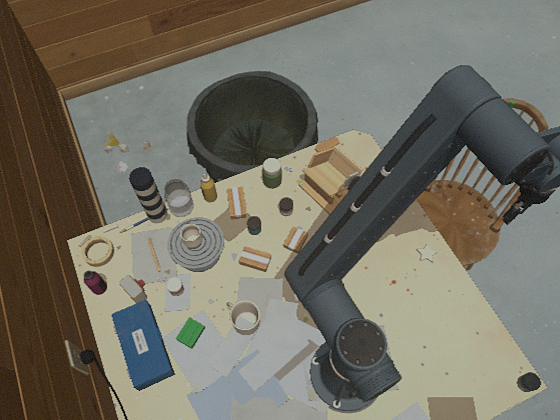

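View pics/side0.png

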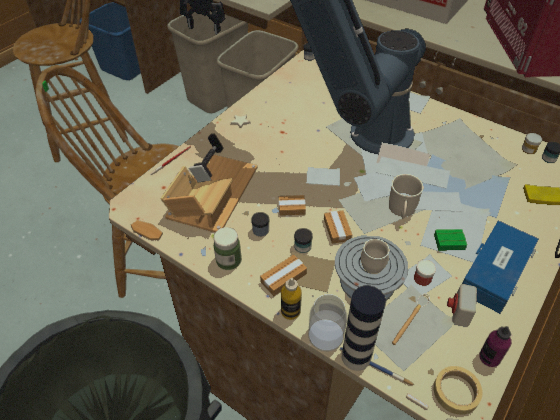

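```bash
cat > h.py <<'E'
from cell import bot
import cv2,numpy as np
def cloud(c,p,d):
    i=bot.camera_info(c);K=np.array(i["K"]);T=np.linalg.inv(np.array(i["camera_from_world"]))
    v,u=np.mgrid[:420,:560];P=np.stack([(u-K[0,2])/K[0,0]*d,(v-K[1,2])/K[1,1]*d,d],-1)
    W=P@T[:3,:3].T+T[:3,3];W[d==0]=np.nan;return W
def proj(c,X):
    i=bot.camera_info(c);K=np.array(i["K"]);T=np.array(i["camera_from_world"])
    q=(np.atleast_2d(X)@T[:3,:3].T+T[:3,3])@K.T;return q[:,:2]/q[:,2:]
E
python3 - <<'E'
from h import *
D={}
for c in("top","side"):
    p=cv2.imread(f"pics/{c}0.png");D[c]=(p,cloud(c,p,np.load(f"pics/{c}0d.npy")))
for c in D:
  p,W=D[c]
  for n,x,y,h in(("long",.647,.072,.028),("mid",.438,.098,.026),("short",.445,-.047,.024)):
    m=(np.hypot(W[...,0]-x,W[...,1]-y)<.09)&(W[...,2]>h*.6)&(W[...,2]<h+.012)
    k,l,st,ce=cv2.connectedComponentsWithStats(m.astype(np.uint8));j=1+np.argmax(st[1:,4]);q=W[l==j]
    top=q[q[:,2]>np.median(q[:,2])-.006]
    (cx,cy),(a,b),t=cv2.minAreaRect((top[:,:2]*1000).astype(np.float32))
    if a>b:t+=90
    # t = angle of short side(x) ; length dir = t+90
    print(c,n,len(top),"c",round(cx,1),round(cy,1),"size",round(min(a,b),1),round(max(a,b),1),"widthdir deg",round(t%180,1),"z",np.round(np.median(top[:,2])*1000,1))
p=D["side"][0];c1=cv2.resize(p[120:240,140:280],None,fx=3,fy=3,interpolation=2)
p=D["top"][0];c2=cv2.resize(p[120:240,270:410],None,fx=3,fy=3,interpolation=2)
cv2.imwrite("pics/rack.png",cv2.resize(np.hstack([c1,c2]),(800,343)))
W=D["side"][1];q=W[(abs(W[...,0]-.6)<.15)&(abs(W[...,1]+.28)<.15)&(W[...,2]>.01)]
# normals by pixel gradients
Wm=cv2.GaussianBlur(np.nan_to_num(W),(3,3),0);n=np.cross(np.gradient(Wm,axis=0),np.gradient(Wm,axis=1));n/=np.linalg.norm(n,axis=2,keepdims=True)+1e-12
m=(abs(W[...,0]-.6)<.15)&(abs(W[...,1]+.28)<.15)&(W[...,2]>.02)
nn=n[m];ww=W[m]
a=nn*np.sign(nn[:,2:]);s=np.abs(a[:,2]-np.cos(.45))<.1
az=np.degrees(np.arctan2(a[s,1],a[s,0]));print(np.histogram(az,np.arange(-180,181,20)))
E
```

```text
top long 452 c 652.6 69.6 size 55.7 117.2 widthdir deg 74.0 z 27.6
top mid 466 c 435.5 95.9 size 58.3 93.8 widthdir deg 137.4 z 25.5
top short 345 c 441.0 -52.6 size 57.3 78.5 widthdir deg 38.1 z 24.3
side long 826 c 655.0 70.0 size 60.3 112.4 widthdir deg 74.7 z 27.9
side mid 561 c 436.9 95.5 size 57.6 96.8 widthdir deg 137.1 z 25.6
side short 410 c 444.3 -52.2 size 63.0 74.7 widthdir deg 40.7 z 24.0
(array([ 14,  22, 103,  78, 177, 275,  69,  16,   2,   1,   5,   2,  14,
         9,  20,  14,   7,  13]), array([-180, -160, -140, -120, -100,  -80,  -60,  -40,  -20,    0,   20,
         40,   60,   80,  100,  120,  140,  160,  180]))
```

View pics/rack.png

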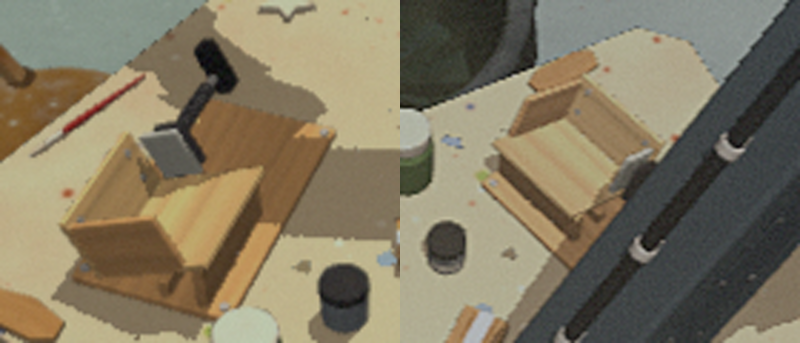

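```bash
cat > fit.py <<'E'
from h import *
from scipy.optimize import minimize
t=.45
def frame(a):
    yh=np.array([np.cos(a),np.sin(a),0]);up=np.array([0,0,1.])
    y=np.cos(t)*yh+np.sin(t)*up;z=-np.sin(t)*yh+np.cos(t)*up
    return np.stack([np.cross(y,z),y,z],1)
B=np.array([[-122,8,-8,130,-8,0],[-122,8,-8,0,-8,66],[0,8,0,105,0,60],[-128,-122,12,60,5,60],[-262,-238,26,46,16,76]])/1000
def sd(L):
    r=[]
    for b in B:
        c=(b[0::2]+b[1::2])/2;h=(b[1::2]-b[0::2])/2;q=abs(L-c)-h
        r.append(np.linalg.norm(np.maximum(q,0),axis=1)+np.minimum(q.max(1),0))
    return np.min(np.abs(r),0)
def fit(names):
    Q=[]
    for c,k in names:
        W=cloud(c,None,np.load(f"pics/{c}{k}d.npy"))
        m=(abs(W[...,0]-.58)<.2)&(abs(W[...,1]+.28)<.17)&(W[...,2]>.03)&(W[...,2]<.17);Q.append(W[m])
    Q=np.concatenate(Q)
    f=lambda p,s=.006:-np.exp(-(sd((Q-[p[0],p[1],.028])@frame(p[2]))/s)**2).sum()
    best=min(((f([x,y,a],.012),x,y,a) for x in np.arange(.55,.76,.02) for y in np.arange(-.42,-.26,.02) for a in np.radians(np.arange(70,150,8))))
    r=minimize(f,best[1:],args=(.01,),method="Nelder-Mead");r=minimize(f,r.x,args=(.004,),method="Nelder-Mead",options=dict(xatol=1e-5));return r,len(Q)
if __name__=="__main__":
    for n in([("side",0)],[("top",0)],[("top",0),("side",0)]):
        r,N=fit(n);print(n,np.round(r.x,4),np.degrees(r.x[2]),r.fun,N)
    R=frame(r.x[2]);o=np.array([r.x[0],r.x[1],.028])
    for g in([-250,36,46],[-61,65,0],[-61,0,66],[0,52,60],[-28,55,14]):print(g,np.round(o+R@np.array(g)/1000,4))
    ims=[]
    for c,(u,v) in(("side",(140,120)),("top",(270,120))):
        p=cv2.resize(cv2.imread(f"pics/{c}0.png")[v:v+120,u:u+140],None,fx=3,fy=3)
        for b in B:
            pts=np.array([[b[i],b[2+j],b[4+k]] for i in(0,1) for j in(0,1) for k in(0,1)]);q=(proj(c,o+pts@R.T)-[u,v])*3+1
            for i in range(8):
                for k in(1,2,4):
                    if i<i^k: cv2.line(p,tuple(int(z) for z in q[i]),tuple(int(z) for z in q[i^k]),(0,0,255),1)
        ims.append(p)
    cv2.imwrite("pics/ov.png",cv2.resize(np.hstack(ims),(800,343)))
E
python3 fit.py
```

```text
[('side', 0)] [ 0.668  -0.2891  1.8513] 106.07100141626661 -2081.7182944818996 2905
[('top', 0)] [ 0.6608 -0.2903  1.8461] 105.77621691197102 -1318.649808060026 1918
[('top', 0), ('side', 0)] [ 0.6678 -0.2887  1.8528] 106.15593817075954 -3364.7441505175166 4823
[-250, 36, 46] [ 0.4242 -0.3463  0.0851]
[-61, 65, 0] [ 0.5929 -0.2494  0.0563]
[-61, 0, 66] [ 0.6172 -0.3332  0.0874]
[0, 52, 60] [ 0.662  -0.2688  0.1046]
[-28, 55, 14] [ 0.6288 -0.2548  0.0645]
```

View pics/ov.png

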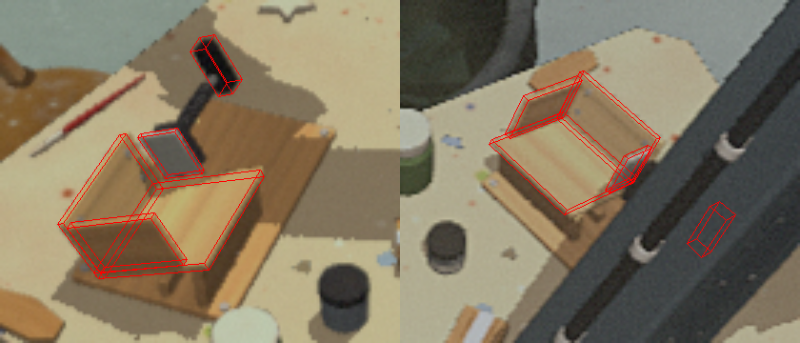

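```bash
cat >> h.py <<'E'
from scipy.spatial.transform import Rotation as Ro
O=np.array([.6670,-.2889,.028]);t_=.45
def frame(a,t=t_):
    yh=np.array([np.cos(a),np.sin(a),0]);up=np.array([0,0,1.])
    y=np.cos(t)*yh+np.sin(t)*up;z=-np.sin(t)*yh+np.cos(t)*up
    return np.stack([np.cross(y,z),y,z],1)
DK=frame(np.radians(106.15))
def down(deg):
    c,s=np.cos(np.radians(deg)),np.sin(np.radians(deg));return np.array([[0,c,s],[0,s,-c],[-1,0,0]])
RK=np.stack([-DK[:,2],DK[:,0],np.cross(-DK[:,2],DK[:,0])],1)
def dk(x,y,z): return O+DK@(np.array([x,y,z])/1000)
def go(p,R,frm=None):
    if frm is None: s=bot.sense();frm=(np.array(s["tcp_pos"]),np.array(s["orientation"]))
    p0,R0=frm;rv=Ro.from_matrix(R0.T@R).as_rotvec();sh=R0.T@(np.array(p)-p0)*1000
    print("rv",np.round(rv,3).tolist(),"sh",np.round(sh,1).tolist(),"deg",round(np.degrees(np.linalg.norm(rv)),1),"dist",round(np.linalg.norm(sh)));return np.array(p),R
E
python3 - <<'E'
from h import *
for c in("top","side"):
    W=cloud(c,None,np.load(f"pics/{c}0d.npy"))
    m=(W[...,2]>.045)&(W[...,2]<.3)&(np.hypot(W[...,0]-.654,W[...,1]-.07)<.14);q=W[m];r=np.hypot(q[:,0]-.654,q[:,1]-.07)
    a=np.degrees(np.arctan2(q[:,1]-.07,q[:,0]-.654))
    for k in range(-180,180,30):
        s=(a>=k)&(a<k+30)
        if s.sum()>3:print(c,k,round(np.percentile(r[s],3),3),round(q[s,2].max(),3))
t=go([.654,.07,.231],down(74.3))
go([.654,.07,.004],down(74.3),t)
E
```

```text
top -180 0.095 0.061
top -90 0.122 0.107
top 30 0.077 0.146
top 90 0.127 0.086
top 120 0.125 0.087
top 150 0.099 0.053
side -180 0.09 0.061
side -90 0.124 0.108
side 30 0.095 0.146
side 90 0.125 0.085
side 120 0.125 0.084
side 150 0.097 0.057
rv [-2.62, -0.0, -0.0] sh [0.3, -532.5, -651.1] deg 150.1 dist 841
rv [0.0, 0.0, 0.0] sh [227.0, 0.0, 0.0] deg 0.0 dist 227
```

Call:
{"method": "carry_out", "body": {
  "rows": [
    [-2.62, 0, 0, 0, -532, -651, 100],
    [-2.62, 0, 0, 0, -532, -651, 100],
    [-2.62, 0, 0, 0, -532, -651, 100],
    [-2.62, 0, 0, 0, -532, -651, 100],
    [-2.62, 0, 0, 0, -532, -651, 100],
    [-2.62, 0, 0, 0, -532, -651, 100],
    [-2.62, 0, 0, 0, -532, -651, 100],
    [-2.62, 0, 0, 0, -532, -651, 100],
    [-2.62, 0, 0, 0, -532, -651, 100],
    [-2.62, 0, 0, 0, -532, -651, 100]
  ],
  "grip_force": 40
}}

```text
time: 2.0
tcp_pos: [0.4522, -0.2026, 0.2317]
orientation: [[0.001, 0.983, 0.182], [-0.001, 0.182, -0.983], [-1.0, 0.001, 0.001]]
force: [0.5, -1.7, -0.1]
gripper_width: 0.0856
```

Run:
```python
from h import *
s=bot.sense();print(np.round(s["joint_positions"],3),np.round(s["tcp_pos"],3),np.round(s["qd"],2))
go([.654,.07,.231],down(74.3))
```

```text
[-0.647  0.353  1.751 -0.     1.036 -0.83 ] [ 0.452 -0.203  0.232] [ 1.04  0.12 -0.21 -0.    0.07 -0.45]
rv [-1.114, 0.001, -0.0] sh [0.6, 248.1, -231.3] deg 63.8 dist 339
```

Call:
{"method": "carry_out", "body": {
  "rows": [
    [-1.11, 0, 0, 0, 248, -231, 100],
    [-1.11, 0, 0, 0, 248, -231, 100],
    [-1.11, 0, 0, 0, 248, -231, 100],
    [-1.11, 0, 0, 0, 248, -231, 100],
    [-1.11, 0, 0, 0, 248, -231, 100],
    [-1.11, 0, 0, 0, 248, -231, 100],
    [-1.11, 0, 0, 0, 248, -231, 100],
    [-1.11, 0, 0, 0, 248, -231, 100],
    [-1.11, 0, 0, 0, 248, -231, 100],
    [-1.11, 0, 0, 0, 248, -231, 100]
  ]
}}

```text
time: 3.0
tcp_pos: [0.6541, 0.0667, 0.2311]
orientation: [[-0.001, 0.281, 0.96], [-0.0, 0.96, -0.281], [-1.0, -0.0, -0.001]]
force: [0.3, -0.2, 0.5]
gripper_width: 0.0856
```

Run:
```python
from h import *
s=bot.sense();print(np.round(s["joint_positions"],3),np.round(s["tcp_pos"],4),np.round(s["qd"],2))
go([.654,.07,.003],down(74.3))
```

```text
[-0.068  0.573  1.345 -0.     1.225 -1.353] [0.6541 0.0667 0.2311] [-0.02 -0.01  0.01  0.   -0.   -0.  ]
rv [-0.011, -0.001, 0.0] sh [228.1, 3.3, -0.9] deg 0.6 dist 228
```

Call:
{"method": "carry_out", "body": {
  "rows": [
    [0, 0, 0, 50, 3, -1, 100],
    [-0.01, 0, 0, 100, 3, -1, 100],
    [-0.01, 0, 0, 140, 3, -1, 100],
    [-0.01, 0, 0, 170, 3, -1, 100],
    [-0.01, 0, 0, 195, 3, -1, 100],
    [-0.01, 0, 0, 210, 3, -1, 100],
    [-0.01, 0, 0, 220, 3, -1, 100],
    [-0.01, 0, 0, 227, 3, -1, 100],
    [-0.01, 0, 0, 227, 3, -1, 100],
    [-0.01, 0, 0, 227, 3, -1, 60]
  ]
}}

```text
time: 4.0
tcp_pos: [0.6552, 0.0699, 0.0054]
orientation: [[0.002, 0.271, 0.963], [-0.0, 0.963, -0.271], [-1.0, 0.0, 0.002]]
force: [0.0, 0.5, 0.0]
gripper_width: 0.0734
```

Call:
{"method": "carry_out", "body": {
  "rows": [
    [0, 0, 0, 0, 0, 0, 30],
    [0, 0, 0, 0, 0, 0, 30],
    [0, 0, 0, 0, 0, 0, 30],
    [0, 0, 0, 0, 0, 0, 30],
    [0, 0, 0, 0, 0, 0, 30],
    [0, 0, 0, 0, 0, 0, 30]
  ]
}}

```text
time: 4.6
tcp_pos: [0.6554, 0.07, 0.0057]
orientation: [[0.002, 0.27, 0.963], [-0.0, 0.963, -0.27], [-1.0, 0.0, 0.002]]
force: [-0.6, 0.0, 5.8]
gripper_width: 0.055
```

Call:
{"method": "carry_out", "body": {
  "rows": [
    [0, 0, 0, -10, 0, 0, 30],
    [0, 0, 0, -30, 0, 0, 30],
    [0, 0, 0, -70, 0, 0, 30],
    [0, 0, 0, -120, 0, 0, 30],
    [0, 0, 0, -170, 0, 0, 30],
    [0, 0, 0, -210, 0, 0, 30],
    [0, 0, 0, -230, 0, 0, 30],
    [0, 0, 0, -230, 0, 0, 30]
  ]
}}

```text
time: 5.4
tcp_pos: [0.6562, 0.0701, 0.2386]
orientation: [[0.008, 0.27, 0.963], [-0.0, 0.963, -0.27], [-1.0, 0.002, 0.008]]
force: [0.0, 0.4, -2.6]
gripper_width: 0.0553
```

Run:
```python
from h import *
s=bot.sense();print(np.round(s["tcp_pos"],4),s["gripper_width"])
print(dk(-57,70,130),dk(-57,70,8))
t=go(dk(-57,70,130),RK)
go(dk(-57,66,10),RK,t)
```

```text
[0.6562 0.0701 0.2386] 0.055335261992721894
[ 0.61044536 -0.29852489  0.17550571] [ 0.59568496 -0.24755324  0.06565116]
rv [0.999, 0.417, 0.223] sh [62.9, -367.4, 55.0] deg 63.3 dist 377
rv [0.0, 0.0, 0.0] sh [120.0, 0.0, 4.0] deg 0.0 dist 120
```

Call:
{"method": "carry_out", "body": {
  "rows": [
    [1.0, 0.417, 0.223, 63, -367, 55, 30],
    [1.0, 0.417, 0.223, 63, -367, 55, 30],
    [1.0, 0.417, 0.223, 63, -367, 55, 30],
    [1.0, 0.417, 0.223, 63, -367, 55, 30],
    [1.0, 0.417, 0.223, 63, -367, 55, 30],
    [1.0, 0.417, 0.223, 63, -367, 55, 30],
    [1.0, 0.417, 0.223, 63, -367, 55, 30],
    [1.0, 0.417, 0.223, 63, -367, 55, 30],
    [1.0, 0.417, 0.223, 63, -367, 55, 30],
    [1.0, 0.417, 0.223, 63, -367, 55, 30]
  ]
}}

```text
time: 6.4
tcp_pos: [0.6067, -0.2982, 0.1685]
orientation: [[-0.13, 0.961, 0.243], [0.422, 0.275, -0.864], [-0.897, -0.01, -0.442]]
force: [0.7, 0.1, -2.1]
gripper_width: 0.0551
```

Run:
```python
from h import *
s=bot.sense();print(np.round(s["joint_positions"],3),np.round(s["tcp_pos"],4),s["gripper_width"],np.round(s["qd"],2))
print("deck",DK.T@(np.array(s["tcp_pos"])-O)*1000)
t=go(dk(-57,66,10),RK)
p,d=bot.snapshot("side");cv2.imwrite("pics/s1.png",cv2.resize(p[90:270,120:360,::-1],None,fx=3,fy=3))
```

```text
[-0.725  0.826  1.084  0.232  1.628 -1.035] [ 0.6067 -0.2982  0.1685] 0.05506842894231105 [ 0.05 -0.03  0.01  0.01  0.01  0.  ]
deck [-60.51399672  68.21898336 123.11657038]
rv [-0.007, -0.007, 0.008] sh [113.1, 4.4, 3.0] deg 0.7 dist 113
```

View pics/s1.png

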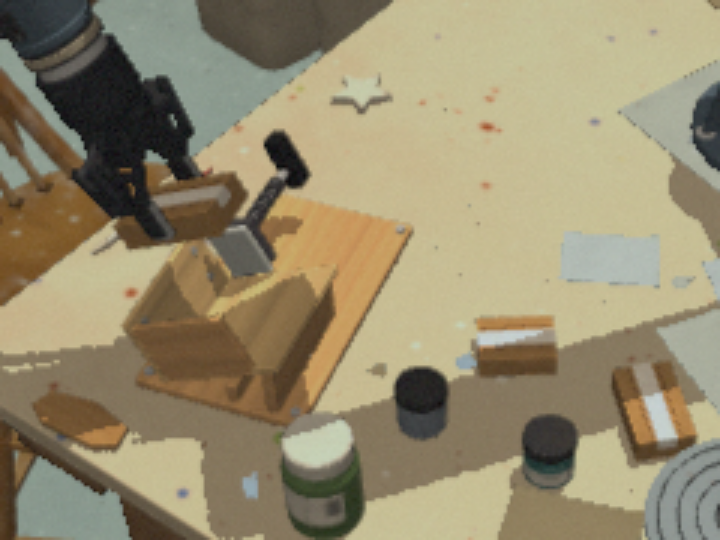

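Call:
{"method": "carry_out", "body": {
  "rows": [
    [0, 0, 0, 30, 4, 2, 30],
    [0, 0, 0, 60, 4, 2, 30],
    [0, 0, 0, 85, 4, 2, 30],
    [0, 0, 0, 100, 4, 2, 30],
    [0, 0, 0, 108, 4, 2, 30],
    [0, 0, 0, 112, 4, 2, 30],
    [0, 0, 0, 112, 4, 2, 30],
    [0, 0, 0, 112, 4, 2, 30]
  ]
}}

```text
time: 7.25
tcp_pos: [0.5989, -0.2523, 0.0706]
orientation: [[-0.127, 0.961, 0.247], [0.417, 0.277, -0.865], [-0.9, -0.007, -0.436]]
force: [0.1, 0.1, -2.0]
gripper_width: 0.0552
```

```bash
cat > st.py <<'E'
from h import *
s=bot.sense();print("deck",np.round(DK.T@(np.array(s["tcp_pos"])-O)*1000,1),"Fdeck",np.round(DK.T@np.array(s["force"]),1),"w",round(s["gripper_width"]*1000,1),"t",s["time"])
E
python3 st.py
```

```text
deck [-55.2  67.3  14.8] Fdeck [ 0.1 -0.8 -1.8] w 55.2 t 7.25
```

Call:
{"method": "carry_out", "body": {
  "rows": [
    [0, 0, 0, 4, -1, 2, 30],
    [0, 0, 0, 7, -1, 4, 30],
    [0, 0, 0, 7, -1, 6, 30],
    [0, 0, 0, 7, -1, 8, 30],
    [0, 0, 0, 7, -1, 10, 30],
    [0, 0, 0, 7, -1, 11, 30],
    [0, 0, 0, 7, -1, 11, 30]
  ]
}}

```text
time: 7.95
tcp_pos: [0.599, -0.2611, 0.0596]
orientation: [[-0.126, 0.961, 0.245], [0.416, 0.276, -0.866], [-0.901, -0.007, -0.435]]
force: [-3.9, -5.2, 4.6]
gripper_width: 0.0549
```

```bash
python3 st.py
```

```text
deck [-57.6  54.8   8.6] Fdeck [-5.2 -1.5  5.8] w 54.9 t 7.95
```

Call:
{"method": "carry_out", "body": {
  "rows": [
    [0, 0, 0, 0, 0, 2, 30],
    [0, 0, 0, 0, 0, 4, 30],
    [0, 0, 0, 0, 0, 5, 30],
    [0, 0, 0, 0, 0, 5, 30]
  ]
}}

```text
time: 8.35
tcp_pos: [0.599, -0.2615, 0.0594]
orientation: [[-0.13, 0.961, 0.245], [0.424, 0.278, -0.862], [-0.896, -0.008, -0.443]]
force: [-6.4, 2.9, 14.3]
gripper_width: 0.0551
```

```bash
python3 st.py
```

```text
deck [-57.7  54.4   8.6] Fdeck [-5.3 10.4 10.9] w 55.1 t 8.35
```

Call:
{"method": "carry_out", "body": {
  "rows": [
    [0, 0, 0, 0, 0, -1, 80],
    [0, 0, 0, 0, 0, -1, 80],
    [0, 0, 0, 0, 0, -1, 80],
    [0, 0, 0, -15, 0, -1, 80],
    [0, 0, 0, -40, 0, -1, 80],
    [0, 0, 0, -80, 0, -1, 80],
    [0, 0, 0, -120, 0, -1, 90],
    [0, 0, 0, -150, 0, -1, 100],
    [0, 0, 0, -165, 0, -1, 100]
  ]
}}

```text
time: 9.25
tcp_pos: [0.6226, -0.3334, 0.2086]
orientation: [[-0.123, 0.961, 0.247], [0.415, 0.276, -0.867], [-0.901, -0.004, -0.433]]
force: [0.8, 0.7, -0.5]
gripper_width: 0.0853
```

```bash
python3 st.py
python3 - <<'E'
from h import *
t=go([.4362,.0957,.225],down(-42.8))
t=go([.4362,.0957,.004],down(-42.8),t)
p,d=bot.snapshot("side");cv2.imwrite("pics/s2.png",cv2.resize(p[120:240,140:300,::-1],None,fx=3,fy=3))
E
```

```text
deck [-55.   51.2 175.8] Fdeck [ 1.   0.1 -0.6] w 85.3 t 9.25
rv [1.008, -0.406, 0.233] sh [186.2, -60.8, -425.1] deg 63.7 dist 468
rv [0.0, 0.0, 0.0] sh [221.0, 0.0, 0.0] deg 0.0 dist 221
```

View pics/s2.png

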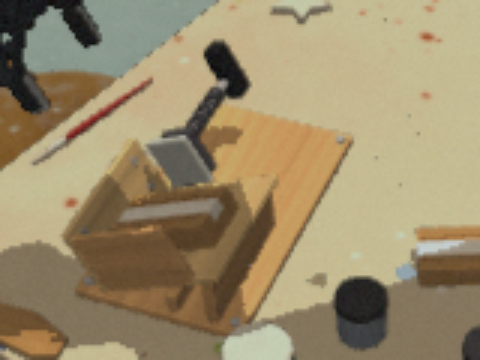

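Call:
{"method": "carry_out", "body": {
  "rows": [
    [1.008, -0.406, 0.233, 186, -61, -425, 100],
    [1.008, -0.406, 0.233, 186, -61, -425, 100],
    [1.008, -0.406, 0.233, 186, -61, -425, 100],
    [1.008, -0.406, 0.233, 186, -61, -425, 100],
    [1.008, -0.406, 0.233, 186, -61, -425, 100],
    [1.008, -0.406, 0.233, 186, -61, -425, 100],
    [1.008, -0.406, 0.233, 186, -61, -425, 100],
    [1.008, -0.406, 0.233, 186, -61, -425, 100],
    [1.008, -0.406, 0.233, 186, -61, -425, 100],
    [1.008, -0.406, 0.233, 186, -61, -425, 100]
  ]
}}

```text
time: 10.3
tcp_pos: [0.4319, 0.0999, 0.2241]
orientation: [[-0.007, 0.735, -0.678], [0.004, -0.678, -0.735], [-1.0, -0.008, 0.001]]
force: [0.5, 0.2, -0.3]
gripper_width: 0.0851
```

Call:
{"method": "carry_out", "body": {
  "rows": [
    [0, 0, 0, 0, 0, 0, 100],
    [0, 0, 0, 0, 0, 0, 100],
    [0, 0, 0, 0, 0, 0, 100]
  ]
}}

```text
time: 10.6
tcp_pos: [0.4349, 0.0966, 0.2243]
orientation: [[-0.005, 0.734, -0.679], [0.003, -0.679, -0.734], [-1.0, -0.006, 0.001]]
force: [0.0, -0.3, -0.0]
gripper_width: 0.0857
```

Run:
```python
from h import *
s=bot.sense();print(np.round(s["joint_positions"],3),np.round(s["tcp_pos"],4),np.round(s["qd"],2))
t=go([.4362,.0957,.004],down(-42.8))
```

```text
[-0.035  0.299  1.87   0.004  0.977  0.709] [0.4349 0.0966 0.2243] [-0.02  0.01 -0.01  0.    0.    0.  ]
rv [0.0, 0.001, 0.006] sh [220.3, 2.9, -0.4] deg 0.3 dist 220
```

Call:
{"method": "carry_out", "body": {
  "rows": [
    [0, 0, 0, 50, 2, 0, 100],
    [0, 0, 0.006, 100, 2, 0, 100],
    [0, 0, 0.006, 140, 2, 0, 100],
    [0, 0, 0.006, 170, 2, 0, 100],
    [0, 0, 0.006, 195, 2, 0, 100],
    [0, 0, 0.006, 208, 2, 0, 100],
    [0, 0, 0.006, 216, 2, 0, 100],
    [0, 0, 0.006, 220, 2, 0, 100],
    [0, 0, 0.006, 220, 2, 0, 100],
    [0, 0, 0.006, 220, 2, 0, 60]
  ]
}}

```text
time: 11.6
tcp_pos: [0.4351, 0.0963, 0.0049]
orientation: [[0.0, 0.734, -0.679], [-0.001, -0.679, -0.734], [-1.0, 0.001, 0.0]]
force: [0.7, -0.0, -0.0]
gripper_width: 0.0728
```

Call:
{"method": "carry_out", "body": {
  "rows": [
    [0, 0, 0, 0, 0, 0, 30],
    [0, 0, 0, 0, 0, 0, 30],
    [0, 0, 0, 0, 0, 0, 30],
    [0, 0, 0, 0, 0, 0, 30],
    [0, 0, 0, 0, 0, 0, 30],
    [0, 0, 0, 0, 0, 0, 30]
  ]
}}

```text
time: 12.2
tcp_pos: [0.4352, 0.0966, 0.0053]
orientation: [[0.001, 0.735, -0.679], [-0.001, -0.679, -0.735], [-1.0, 0.001, -0.0]]
force: [-0.3, -2.1, 7.5]
gripper_width: 0.0553
```

Call:
{"method": "carry_out", "body": {
  "rows": [
    [0, 0, 0, -10, 0, 0, 30],
    [0, 0, 0, -30, 0, 0, 30],
    [0, 0, 0, -70, 0, 0, 30],
    [0, 0, 0, -120, 0, 0, 30],
    [0, 0, 0, -170, 0, 0, 30],
    [0, 0, 0, -210, 0, 0, 30],
    [0, 0, 0, -230, 0, 0, 30],
    [0, 0, 0, -230, 0, 0, 30],
    [0, 0, 0, -230, 0, 0, 30]
  ]
}}

```text
time: 13.1
tcp_pos: [0.4335, 0.097, 0.2341]
orientation: [[-0.002, 0.735, -0.678], [-0.001, -0.678, -0.735], [-1.0, -0.001, 0.002]]
force: [-0.6, 0.3, -2.1]
gripper_width: 0.0551
```

Run:
```python
from h import *
s=bot.sense();print(np.round(s["tcp_pos"],4),s["gripper_width"],np.round(s["qd"],2))
t=go(dk(-57,65,150),RK)
```

```text
[0.4335 0.097  0.2341] 0.055135856076613865 [-0.    0.04  0.02 -0.   -0.    0.  ]
rv [-1.01, 0.41, -0.229] sh [42.7, 409.6, 177.3] deg 63.8 dist 448
```

Call:
{"method": "carry_out", "body": {
  "rows": [
    [-1.01, 0.41, -0.229, 43, 410, 177, 30],
    [-1.01, 0.41, -0.229, 43, 410, 177, 30],
    [-1.01, 0.41, -0.229, 43, 410, 177, 30],
    [-1.01, 0.41, -0.229, 43, 410, 177, 30],
    [-1.01, 0.41, -0.229, 43, 410, 177, 30],
    [-1.01, 0.41, -0.229, 43, 410, 177, 30],
    [-1.01, 0.41, -0.229, 43, 410, 177, 30],
    [-1.01, 0.41, -0.229, 43, 410, 177, 30],
    [-1.01, 0.41, -0.229, 43, 410, 177, 30],
    [-1.01, 0.41, -0.229, 43, 410, 177, 30]
  ]
}}

```text
time: 14.1
tcp_pos: [0.6137, -0.3106, 0.1866]
orientation: [[-0.124, 0.961, 0.248], [0.421, 0.277, -0.863], [-0.898, -0.003, -0.439]]
force: [1.2, -0.2, -2.4]
gripper_width: 0.0554
```

Call:
{"method": "carry_out", "body": {
  "rows": [
    [0, 0, 0, 0, 0, 0, 30],
    [0, 0, 0, 0, 0, 0, 30],
    [0, 0, 0, 0, 0, 0, 30]
  ]
}}

```text
time: 14.4
tcp_pos: [0.6132, -0.3069, 0.1895]
orientation: [[-0.124, 0.96, 0.249], [0.421, 0.278, -0.863], [-0.899, -0.002, -0.438]]
force: [0.2, 0.3, -2.8]
gripper_width: 0.0548
```

```bash
python3 st.py;python3 - <<'E'
from h import *
t=go(dk(-57,58,44),RK)
E
```

```text
deck [-56.7  68.1 146.4] Fdeck [ 0.3 -1.  -2.6] w 54.8 t 14.4
rv [-0.001, -0.004, 0.002] sh [102.4, -0.1, 10.5] deg 0.3 dist 103
```

Call:
{"method": "carry_out", "body": {
  "rows": [
    [0, 0, 0, 30, 0, 2, 30],
    [0, 0, 0, 60, 0, 4, 30],
    [0, 0, 0, 85, 0, 6, 30],
    [0, 0, 0, 98, 0, 8, 30],
    [0, 0, 0, 104, 0, 8, 30],
    [0, 0, 0, 107, 0, 8, 30],
    [0, 0, 0, 107, 0, 8, 30],
    [0, 0, 0, 107, 0, 8, 30]
  ]
}}

```text
time: 15.2
tcp_pos: [0.6043, -0.2718, 0.0931]
orientation: [[-0.118, 0.961, 0.251], [0.416, 0.278, -0.866], [-0.902, 0.002, -0.432]]
force: [-0.0, 0.1, -2.3]
gripper_width: 0.055
```

```bash
python3 st.py
```

```text
deck [-55.5  58.8  43.9] Fdeck [ 0.  -0.9 -2.1] w 55.0 t 15.2
```

Call:
{"method": "carry_out", "body": {
  "rows": [
    [0, 0, 0, 4, -1, 0, 30],
    [0, 0, 0, 7, -1, 2, 30],
    [0, 0, 0, 7, -1, 5, 30],
    [0, 0, 0, 7, -1, 8, 30],
    [0, 0, 0, 7, -1, 11, 30],
    [0, 0, 0, 7, -1, 13, 30],
    [0, 0, 0, 7, -1, 13, 30]
  ]
}}

```text
time: 15.9
tcp_pos: [0.6051, -0.2798, 0.0798]
orientation: [[-0.12, 0.961, 0.25], [0.417, 0.278, -0.865], [-0.901, 0.001, -0.434]]
force: [-0.4, -0.4, -2.2]
gripper_width: 0.0548
```

```bash
python3 st.py
```

```text
deck [-57.   45.9  35.4] Fdeck [-0.5 -1.2 -1.8] w 54.8 t 15.9
```

Call:
{"method": "carry_out", "body": {
  "rows": [
    [0, 0, 0, 1.5, 0, 2, 30],
    [0, 0, 0, 3, 0, 3, 30],
    [0, 0, 0, 3, 0, 5, 30],
    [0, 0, 0, 3, 0, 5, 30]
  ]
}}

```text
time: 16.3
tcp_pos: [0.6051, -0.2792, 0.0781]
orientation: [[-0.123, 0.96, 0.25], [0.425, 0.278, -0.862], [-0.897, 0.0, -0.442]]
force: [-3.0, 6.6, 9.9]
gripper_width: 0.0552
```

```bash
python3 st.py
```

```text
deck [-56.8  45.7  33.6] Fdeck [-1.1 10.8  5.7] w 55.2 t 16.3
```

Call:
{"method": "carry_out", "body": {
  "rows": [
    [0, 0, 0, 0, 0, -1, 80],
    [0, 0, 0, 0, 0, -1, 80],
    [0, 0, 0, 0, 0, -1, 80],
    [0, 0, 0, -15, 0, -1, 80],
    [0, 0, 0, -40, 0, -1, 80],
    [0, 0, 0, -80, 0, -1, 80],
    [0, 0, 0, -120, 0, -1, 90],
    [0, 0, 0, -150, 0, -1, 100],
    [0, 0, 0, -150, 0, -1, 100]
  ]
}}

```text
time: 17.2
tcp_pos: [0.6259, -0.3484, 0.2154]
orientation: [[-0.111, 0.961, 0.253], [0.41, 0.276, -0.869], [-0.905, 0.007, -0.425]]
force: [0.7, -1.0, 0.1]
gripper_width: 0.0854
```

```bash
python3 st.py
python3 - <<'E'
from h import *
t=go([.443,-.0524,.225],down(39))
t=go([.443,-.0524,.004],down(39),t)
E
```

```text
deck [-56.1  40.3 188.6] Fdeck [ 0.4 -1.   0.6] w 85.4 t 17.2
rv [-0.393, -0.431, -0.094] sh [133.0, -93.9, -307.6] deg 33.9 dist 348
rv [0.0, 0.0, 0.0] sh [221.0, 0.0, 0.0] deg 0.0 dist 221
```

Call:
{"method": "carry_out", "body": {
  "rows": [
    [-0.393, -0.431, -0.094, 133, -94, -308, 100],
    [-0.393, -0.431, -0.094, 133, -94, -308, 100],
    [-0.393, -0.431, -0.094, 133, -94, -308, 100],
    [-0.393, -0.431, -0.094, 133, -94, -308, 100],
    [-0.393, -0.431, -0.094, 133, -94, -308, 100],
    [-0.393, -0.431, -0.094, 133, -94, -308, 100],
    [-0.393, -0.431, -0.094, 133, -94, -308, 100],
    [-0.393, -0.431, -0.094, 133, -94, -308, 100],
    [-0.393, -0.431, -0.094, 133, -94, -308, 100],
    [-0.393, -0.431, -0.094, 133, -94, -308, 100]
  ]
}}

```text
time: 18.2
tcp_pos: [0.4411, -0.0492, 0.2243]
orientation: [[-0.007, 0.776, 0.631], [0.008, 0.631, -0.776], [-1.0, -0.001, -0.011]]
force: [0.2, 0.6, 0.1]
gripper_width: 0.0856
```

Run:
```python
from h import *
s=bot.sense();print(np.round(s["joint_positions"],3),np.round(s["tcp_pos"],4),np.round(s["qd"],2))
t=go([.443,-.0524,.004],down(39))
```

```text
[-0.367  0.299  1.871  0.006  0.982 -1.053] [ 0.4411 -0.0492  0.2243] [-0.02  0.01 -0.02  0.    0.01  0.  ]
rv [0.002, -0.011, 0.001] sh [220.3, -0.4, 6.1] deg 0.6 dist 220
```

Call:
{"method": "carry_out", "body": {
  "rows": [
    [0, -0.01, 0, 50, 0, 4, 100],
    [0, -0.01, 0, 100, 0, 4, 100],
    [0, -0.01, 0, 140, 0, 4, 100],
    [0, -0.01, 0, 170, 0, 4, 100],
    [0, -0.01, 0, 195, 0, 4, 100],
    [0, -0.01, 0, 208, 0, 4, 100],
    [0, -0.01, 0, 216, 0, 4, 100],
    [0, -0.01, 0, 220, 0, 4, 100],
    [0, -0.01, 0, 220, 0, 4, 100],
    [0, -0.01, 0, 220, 0, 4, 60]
  ]
}}

```text
time: 19.2
tcp_pos: [0.4415, -0.05, 0.0049]
orientation: [[-0.001, 0.776, 0.631], [0.001, 0.631, -0.776], [-1.0, -0.0, -0.001]]
force: [0.6, -1.4, 0.5]
gripper_width: 0.0732
```

Call:
{"method": "carry_out", "body": {
  "rows": [
    [0, 0, 0, 0, 0, 0, 30],
    [0, 0, 0, 0, 0, 0, 30],
    [0, 0, 0, 0, 0, 0, 30],
    [0, 0, 0, 0, 0, 0, 30],
    [0, 0, 0, 0, 0, 0, 30],
    [0, 0, 0, 0, 0, 0, 30]
  ]
}}

```text
time: 19.8
tcp_pos: [0.4414, -0.0498, 0.0054]
orientation: [[-0.0, 0.776, 0.631], [0.001, 0.631, -0.776], [-1.0, 0.0, -0.001]]
force: [-0.6, -1.5, 6.5]
gripper_width: 0.0547
```

Call:
{"method": "carry_out", "body": {
  "rows": [
    [0, 0, 0, -10, 0, 0, 30],
    [0, 0, 0, -30, 0, 0, 30],
    [0, 0, 0, -70, 0, 0, 30],
    [0, 0, 0, -120, 0, 0, 30],
    [0, 0, 0, -170, 0, 0, 30],
    [0, 0, 0, -210, 0, 0, 30],
    [0, 0, 0, -240, 0, 0, 30],
    [0, 0, 0, -240, 0, 0, 30],
    [0, 0, 0, -240, 0, 0, 30]
  ]
}}

```text
time: 20.7
tcp_pos: [0.4407, -0.0495, 0.2448]
orientation: [[-0.002, 0.776, 0.631], [0.001, 0.631, -0.776], [-1.0, -0.001, -0.002]]
force: [-0.8, 0.4, -2.8]
gripper_width: 0.055
```

Run:
```python
from h import *
s=bot.sense();print(np.round(s["tcp_pos"],4),s["gripper_width"],np.round(s["qd"],2))
t=go(dk(-57,56,150),RK)
```

```text
[ 0.4407 -0.0495  0.2448] 0.055011367910508965 [-0.    0.04  0.03 -0.   -0.    0.  ]
rv [0.394, 0.442, 0.091] sh [56.8, -33.7, 320.0] deg 34.3 dist 327
```

Call:
{"method": "carry_out", "body": {
  "rows": [
    [0.394, 0.442, 0.091, 57, -34, 320, 30],
    [0.394, 0.442, 0.091, 57, -34, 320, 30],
    [0.394, 0.442, 0.091, 57, -34, 320, 30],
    [0.394, 0.442, 0.091, 57, -34, 320, 30],
    [0.394, 0.442, 0.091, 57, -34, 320, 30],
    [0.394, 0.442, 0.091, 57, -34, 320, 30],
    [0.394, 0.442, 0.091, 57, -34, 320, 30],
    [0.394, 0.442, 0.091, 57, -34, 320, 30],
    [0.394, 0.442, 0.091, 57, -34, 320, 30],
    [0.394, 0.442, 0.091, 57, -34, 320, 30]
  ]
}}

```text
time: 21.7
tcp_pos: [0.6156, -0.3178, 0.1853]
orientation: [[-0.125, 0.96, 0.249], [0.42, 0.278, -0.864], [-0.899, -0.003, -0.439]]
force: [-0.0, -0.1, -2.6]
gripper_width: 0.0555
```

Call:
{"method": "carry_out", "body": {
  "rows": [
    [0, 0, 0, 0, 0, 0, 30],
    [0, 0, 0, 0, 0, 0, 30],
    [0, 0, 0, 0, 0, 0, 30]
  ]
}}

```text
time: 22.0
tcp_pos: [0.6167, -0.319, 0.1875]
orientation: [[-0.121, 0.96, 0.251], [0.417, 0.278, -0.865], [-0.901, -0.0, -0.434]]
force: [0.5, 0.4, -0.7]
gripper_width: 0.0551
```

```bash
python3 st.py;python3 - <<'E'
from h import *
t=go(dk(-57,52,68),RK)
E
```

```text
deck [-56.7  56.  150.1] Fdeck [ 0.6 -0.1 -0.8] w 55.1 t 22.0
rv [0.0, 0.001, 0.0] sh [82.1, -0.3, 3.9] deg 0.0 dist 82
```

Call:
{"method": "carry_out", "body": {
  "rows": [
    [0, 0, 0, 25, 0, 2, 30],
    [0, 0, 0, 50, 0, 4, 30],
    [0, 0, 0, 70, 0, 4, 30],
    [0, 0, 0, 78, 0, 4, 30],
    [0, 0, 0, 84, 0, 4, 30],
    [0, 0, 0, 86, 0, 6, 30],
    [0, 0, 0, 88, 0, 8, 30],
    [0, 0, 0, 88, 0, 10, 30],
    [0, 0, 0, 88, 0, 12, 30],
    [0, 0, 0, 88, 0, 12, 30]
  ]
}}

```text
time: 23.0
tcp_pos: [0.6093, -0.294, 0.1025]
orientation: [[-0.12, 0.961, 0.25], [0.417, 0.277, -0.866], [-0.901, -0.0, -0.434]]
force: [-0.5, -0.1, -2.0]
gripper_width: 0.055
```

```bash
python3 st.py
```

```text
deck [-56.9  42.5  62.3] Fdeck [-0.5 -0.8 -1.8] w 55.0 t 23.0
```

Call:
{"method": "carry_out", "body": {
  "rows": [
    [0, 0, 0, 1.5, 0, 2, 30],
    [0, 0, 0, 3, 0, 4, 30],
    [0, 0, 0, 3, 0, 6, 30],
    [0, 0, 0, 3, 0, 7, 30],
    [0, 0, 0, 3, 0, 7, 30]
  ]
}}

```text
time: 23.5
tcp_pos: [0.6096, -0.295, 0.0992]
orientation: [[-0.124, 0.96, 0.25], [0.424, 0.279, -0.861], [-0.897, -0.001, -0.442]]
force: [-3.0, 5.1, 7.7]
gripper_width: 0.0554
```

```bash
python3 st.py
```

```text
deck [-56.9  40.1  59.6] Fdeck [-1.5  8.5  4.5] w 55.4 t 23.5
```

Call:
{"method": "carry_out", "body": {
  "rows": [
    [0, 0, 0, 0, 0, -1, 80],
    [0, 0, 0, 0, 0, -1, 80],
    [0, 0, 0, 0, 0, -1, 80],
    [0, 0, 0, -15, 0, -1, 80],
    [0, 0, 0, -40, 0, -1, 80],
    [0, 0, 0, -80, 0, -1, 80],
    [0, 0, 0, -120, 0, -1, 90],
    [0, 0, 0, -120, 0, -1, 100],
    [0, 0, 0, -120, 0, -1, 100]
  ]
}}

```text
time: 24.4
tcp_pos: [0.625, -0.3483, 0.2058]
orientation: [[-0.119, 0.961, 0.25], [0.416, 0.277, -0.866], [-0.901, 0.001, -0.433]]
force: [-0.2, -0.5, -0.4]
gripper_width: 0.0857
```

```bash
cat >> h.py <<'E'
RG=np.stack([-DK[:,2],-DK[:,1],-DK[:,0]],1)
E
python3 st.py
python3 - <<'E'
from h import *
t=go(dk(-250,36,140),RG)
p,d=bot.snapshot("side");cv2.imwrite("pics/s3.png",cv2.resize(p[120:240,140:300,::-1],None,fx=3,fy=3))
E
```

```text
deck [-56.9  36.5 179.9] Fdeck [-0.3 -0.5 -0.2] w 85.7 t 24.4
rv [1.57, 0.001, -0.003] sh [39.6, -193.2, 0.5] deg 90.0 dist 197
```

View pics/s3.png

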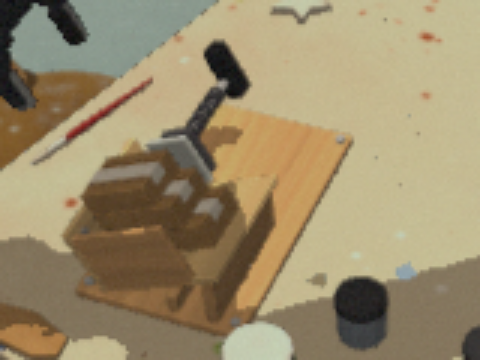

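Call:
{"method": "carry_out", "body": {
  "rows": [
    [1.57, 0, 0, 30, -193, 0, 100],
    [1.57, 0, 0, 30, -193, 0, 100],
    [1.57, 0, 0, 30, -193, 0, 100],
    [1.57, 0, 0, 30, -193, 0, 100],
    [1.57, 0, 0, 30, -193, 0, 100],
    [1.57, 0, 0, 30, -193, 0, 100],
    [1.57, 0, 0, 30, -193, 0, 100],
    [1.57, 0, 0, 30, -193, 0, 100],
    [1.57, 0, 0, 30, -193, 0, 100],
    [1.57, 0, 0, 30, -193, 0, 100]
  ]
}}

```text
time: 25.45
tcp_pos: [0.4349, -0.3866, 0.1763]
orientation: [[-0.124, 0.311, -0.942], [0.421, -0.843, -0.333], [-0.898, -0.438, -0.026]]
force: [0.4, 0.7, 0.1]
gripper_width: 0.0856
```

```bash
python3 st.py
python3 - <<'E'
from h import *
print(np.round(bot.sense()["joint_positions"],2))
t=go(dk(-250,36,120),RG)
E
```

```text
deck [-250.1   38.2  146.3] Fdeck [ 0.6  0.6 -0.2] w 85.6 t 25.45
[-0.99  0.72  1.31  0.13  1.55  0.21]
rv [0.064, 0.002, 0.005] sh [26.2, 2.3, -0.0] deg 3.7 dist 26
```

Call:
{"method": "carry_out", "body": {
  "rows": [
    [0.064, 0, 0, 20, 2, 0, 100],
    [0.064, 0, 0, 45, 2, 0, 100],
    [0.064, 0, 0, 70, 2, 0, 100],
    [0.064, 0, 0, 88, 2, 0, 100],
    [0.064, 0, 0, 98, 2, 0, 100],
    [0.064, 0, 0, 104, 2, 0, 100],
    [0.064, 0, 0, 106, 2, 0, 100],
    [0.064, 0, 0, 106, 2, 0, 100],
    [0.064, 0, 0, 106, 2, 0, 100]
  ]
}}

```text
time: 26.35
tcp_pos: [0.4239, -0.3465, 0.0824]
orientation: [[-0.12, 0.257, -0.959], [0.416, -0.864, -0.283], [-0.901, -0.433, -0.003]]
force: [0.4, -0.3, 0.9]
gripper_width: 0.0859
```

```bash
python3 st.py
python3 - <<'E'
from h import *
t=go(dk(-250,36,42),RG)
p,d=bot.snapshot("side");cv2.imwrite("pics/s4.png",cv2.resize(p[90:240,140:320,::-1],None,fx=3,fy=3))
E
```

```text
deck [-249.6   34.7   43.6] Fdeck [0.3 0.  1. ] w 85.9 t 26.35
rv [0.006, -0.0, -0.002] sh [1.6, -1.3, 0.4] deg 0.4 dist 2
```

View pics/s4.png

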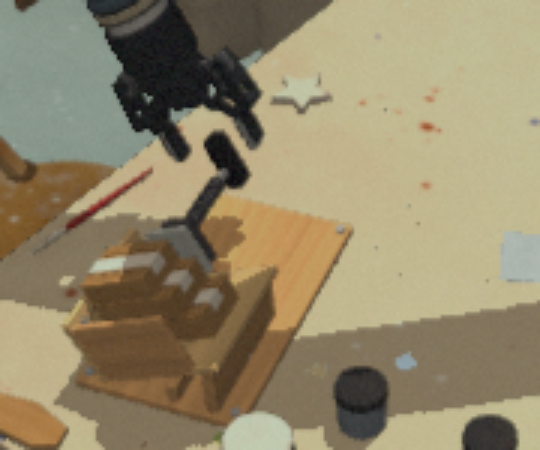

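Call:
{"method": "carry_out", "body": {
  "rows": [
    [0, 0, 0, 3, -1, 0, 60],
    [0, 0, 0, 6, -1, 0, 30],
    [0, 0, 0, 6, -1, 0, 5],
    [0, 0, 0, 6, -1, 0, 5],
    [0, 0, 0, 6, -1, 0, 5],
    [0, 0, 0, 6, -1, 0, 5],
    [0, 0, 0, 6, -1, 0, 5],
    [0, 0, 0, 6, -1, 0, 5],
    [0, 0, 0, 6, -1, 0, 5]
  ],
  "grip_force": 70
}}

```text
time: 27.3
tcp_pos: [0.4225, -0.3425, 0.077]
orientation: [[-0.121, 0.256, -0.959], [0.418, -0.863, -0.283], [-0.901, -0.435, -0.002]]
force: [0.0, 0.1, 1.0]
gripper_width: 0.019
```

```bash
python3 st.py
```

```text
deck [-249.8   36.1   36.9] Fdeck [0.  0.5 0.8] w 19.0 t 27.3
```

Call:
{"method": "carry_out", "body": {
  "rows": [
    [0, 0, 0, 0, 0, -6, 5],
    [0, 0, 0, 0, 0, -12, 5],
    [0, 0, 0, 0, 0, -18, 5],
    [0, 0, 0, 0, 0, -24, 5],
    [0, 0, 0, 0, 0, -30, 5],
    [0, 0, 0, 0, 0, -36, 5],
    [0, 0, 0, 0, 0, -42, 5],
    [0, 0, 0, 0, 0, -48, 5],
    [0, 0, 0, 0, 0, -54, 5],
    [0, 0, 0, 0, 0, -58, 5]
  ]
}}

```text
time: 28.3
tcp_pos: [0.4769, -0.3269, 0.077]
orientation: [[-0.125, 0.256, -0.959], [0.416, -0.863, -0.285], [-0.901, -0.434, 0.001]]
force: [-8.6, -6.3, 2.0]
gripper_width: 0.0195
```

```bash
python3 st.py
```

```text
deck [-193.2   36.1   36.9] Fdeck [-10.   -2.4   3.4] w 19.5 t 28.3
```

Travel 56.6 mm at 10 N; pushing on to the stop.

Call:
{"method": "carry_out", "body": {
  "rows": [
    [0, 0, 0, 0, 0, -3, 5],
    [0, 0, 0, 0, 0, -6, 5],
    [0, 0, 0, 0, 0, -8, 5],
    [0, 0, 0, 0, 0, -10, 5],
    [0, 0, 0, 0, 0, -11, 5],
    [0, 0, 0, 0, 0, -11, 5],
    [0, 0, 0, 0, 0, -11, 5]
  ]
}}

```text
time: 29.0
tcp_pos: [0.4841, -0.3247, 0.0769]
orientation: [[-0.131, 0.255, -0.958], [0.415, -0.863, -0.287], [-0.9, -0.436, 0.007]]
force: [-14.5, -8.7, 4.4]
gripper_width: 0.0198
```

```bash
python3 st.py
```

```text
deck [-185.7   36.1   36.9] Fdeck [-16.4  -2.    5.8] w 19.8 t 29.0
```

Call:
{"method": "carry_out", "body": {
  "rows": [
    [0, 0, 0, 0, 0, -2, 5],
    [0, 0, 0, 0, 0, -4, 5],
    [0, 0, 0, 0, 0, -4, 5],
    [0, 0, 0, 0, 0, -4, 5]
  ]
}}

```text
time: 29.4
tcp_pos: [0.4841, -0.3247, 0.077]
orientation: [[-0.139, 0.255, -0.957], [0.414, -0.863, -0.29], [-0.899, -0.437, 0.014]]
force: [-25.2, -12.2, 5.7]
gripper_width: 0.0192
```

```bash
python3 st.py
python3 - <<'E'
from h import *
p,d=bot.snapshot("side");cv2.imwrite("pics/s5.png",cv2.resize(p[90:240,140:320,::-1],None,fx=3,fy=3))
E
```

```text
deck [-185.7   36.1   36.9] Fdeck [-27.6  -1.7   7.2] w 19.2 t 29.4
```

View pics/s5.png

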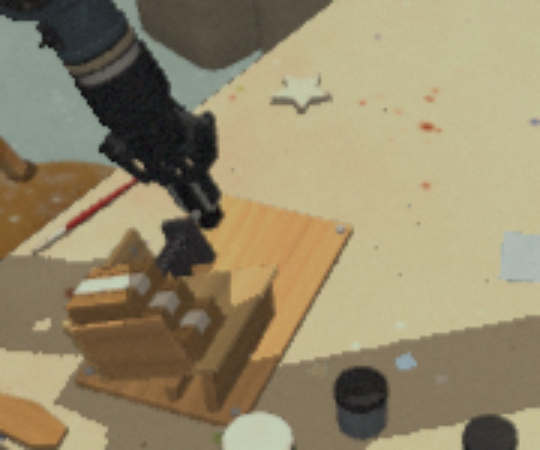

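Call:
{"method": "carry_out", "body": {
  "rows": [
    [0, 0, 0, 0, 0, 0, 100],
    [0, 0, 0, 0, 0, 0, 100],
    [0, 0, 0, 0, 0, 0, 100],
    [0, 0, 0, 0, 0, 0, 100],
    [0, 0, 0, 0, 0, 0, 100],
    [0, 0, 0, 0, 0, 0, 100]
  ]
}}

```text
time: 30.05
tcp_pos: [0.4929, -0.3213, 0.077]
orientation: [[-0.121, 0.257, -0.959], [0.418, -0.863, -0.284], [-0.9, -0.435, -0.003]]
force: [-1.2, 0.7, -0.9]
gripper_width: 0.0851
```

Call:
{"method": "carry_out", "body": {
  "rows": [
    [0, 0, 0, -20, 0, 0, 100],
    [0, 0, 0, -50, 0, 0, 100],
    [0, 0, 0, -90, 0, 0, 100],
    [0, 0, 0, -130, 0, 0, 100],
    [0, 0, 0, -170, 0, 0, 100],
    [0, 0, 0, -200, 0, 0, 100],
    [0, 0, 0, -200, 0, 0, 100]
  ]
}}

```text
time: 30.75
tcp_pos: [0.5185, -0.4084, 0.2616]
orientation: [[-0.115, 0.259, -0.959], [0.41, -0.867, -0.283], [-0.905, -0.426, -0.007]]
force: [-0.7, -0.9, -0.3]
gripper_width: 0.0851
```

```bash
python3 st.py
cat > chk.py <<'E'
from h import *
import sys;k=sys.argv[1]
p,d=bot.snapshot("side");W=cloud("side",p,d)
L=(W-O)@DK*1000
for z,n in((28,"long"),(54,"mid"),(78,"short")):
    m=(abs(L[...,2]-z)<5)&(L[...,0]>-100)&(L[...,0]<2)&(L[...,1]>3)&(L[...,1]<125);q=L[m]
    if len(q):print(n,len(q),"x",np.round(np.percentile(q[:,0],[2,50,98]),1),"y",np.round(np.percentile(q[:,1],[2,98]),1))
m=(L[...,0]<-170)&(L[...,0]>-275)&(abs(L[...,1]-36)<15)&(L[...,2]>55)&(L[...,2]<80);q=L[m];print("grip",len(q),np.round(np.percentile(q,[5,50,95],0),1) if len(q) else"")
cv2.imwrite(f"pics/c{k}.png",cv2.resize(p[90:290,140:380,::-1],None,fx=3,fy=3))
bot.snapshot("top")
for q in("pot_a_c","jar_tall_c","carton_short_c"):print(q,[(np.round(b["xyz"],3).tolist(),round(b["score"],2)) for b in bot.boxes_of(q,"side")])
E
python3 chk.py 1
```

```text
deck [-175.9   35.4  242.4] Fdeck [-0.9 -0.7  0. ] w 85.1 t 30.75
long 115 x [-57.  -28.2   0.5] y [ 88.1 112. ]
mid 114 x [-56.2 -27.5  -1.2] y [22. 95.]
short 295 x [-54.  -23.8   0.9] y [ 4.8 74.8]
grip 74 [[-256.3   30.6   56.3]
 [-242.1   42.4   67.6]
 [-235.1   48.5   77.1]]
pot_a_c [([0.549, 0.055, 0.051], 0.8), ([0.564, -0.275, 0.079], 0.5)]
jar_tall_c [([0.708, -0.068, 0.075], 0.68)]
carton_short_c [([0.305, 0.367, 0.028], 0.87), ([0.644, -0.289, 0.116], 0.56)]
```

View pics/c1.png

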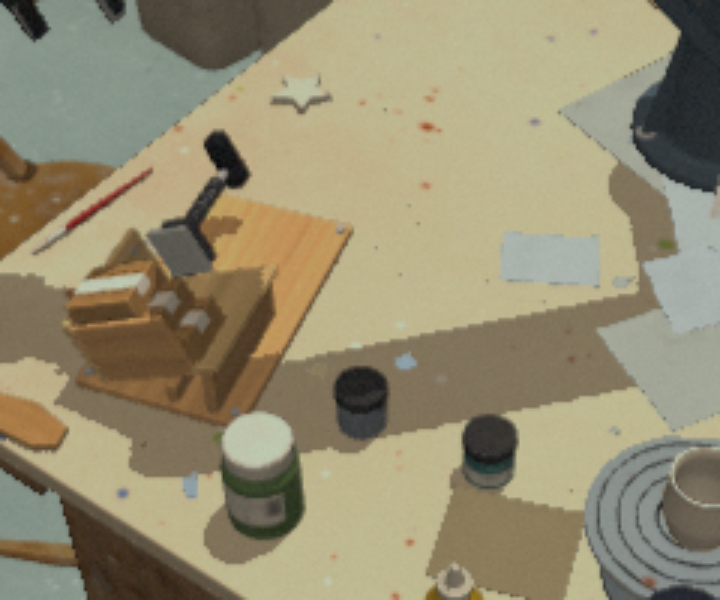

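```bash
python3 -c "
from cell import bot
print(bot.hand_in())"
```

```text
the job is handed in; nothing more can be done
None
```

I stacked the long, middle and short cartons on the rack in that order. Each was pressed back against the backstop until I felt about 10 N of contact. I then drove the pusher to its hard stop and let go there, and it sprang back to rest. The job was handed in at about 31 s of the 72 s allowed.

- **Pusher:** it travelled 64 mm, and pressing further only raised the force from 16 to 28 N with no more movement. After release the grip block was back at its starting place.
- **Cartons against the fence:** the final side view measures them at about deck x -57 to 0, so they are against the fence within about 2 mm.
- **Cartons against the backstop:** the upper ends read y of about 112, 95 and 75 mm, against an ideal 110, 92 and 74. Those readings are 1 to 3 mm high, within calibration and depth noise. The short carton's lower end read about 5 mm, but that check ignored anything below 3 mm, so it does not confirm the fit on its own.
- **Bystanders:** one pot and the jar were detected within about 2 mm of where they started. The second pot went undetected at the end, but it stands undisturbed in the picture. The green look-alike was not touched.

No check failed.

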